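Load, shut and pin the clamshell drilling jig

TASK

Slide the brown batten along its channel, under the bridge, until it is fully home against the steel stop; then swing the jig's wooden lid down, take the red-knobbed locking pin from its rack and push it through the lid into the hole of the jig. Push down on the pin until its flange holds the lid fully shut, and finish like that, still pressing firmly on the pin with the gripper, because the lid springs ajar as soon as you let go; leave the other things on the bench where they are.

Things in the scene. Friction and masses are not known exactly. Their poses are not given: they have to be found in the camera images.
- jig: Fixed plywood drilling jig, T-shaped. Origin on the bench; z up; y runs along the batten's channel towards the stop (within 0.25 rad of world y); x points away from the robot, from pin hole to hinge. Channel floor 12 mm above the bench, 39 mm wide, centred at x = 20 mm, from y = -260 to the stop at +55 mm, between aluminium rails 12.5 mm wide and 8 mm above the floor.
- bridge (a point): Centre of the underside of the aluminium bridge over the channel, 34 mm above the bench, at jig y = -71 mm. The bridge is 18 mm wide along the channel; its top is 42 mm above the bench.
- jig_hole (a point): Mouth of the jig's vertical pin hole, diameter 13.5 mm, 32 mm deep, at jig x = -45 mm, y = 0, on top of the near block, 36 mm above the bench (block x -85 to -5, y -55 to 55 mm). Under the shut lid. Axes as jig.
- stop_face (a point): Centre of the face of the dark steel stop that ends the channel, 21 mm above the bench.
- lid_hinge (a point): Centre of the lid's hinge axis (along the jig's y), 42 mm above the bench, at jig x = +75 mm.
- lid (a joint): Angle of the hinged upper half: 0 = shut flat on the near block, grows as it opens, to 1.45 (nearly upright); starts 0.8 to 1.3. Stiff hinge (0.22 N m): stays where left. A sprung orange pad under it, 55 mm from the axis, 12 to 18 N, meets the batten at about 0.1 rad and lifts a let-go lid back to there. Shutting takes about 9 N downward at its hole; it stays shut only while pressed.
- lid_top (a point): Point on the lid's upper (outer) face, mid-width, 135 mm from the hinge axis. The lid is a pale wooden plate, 0.2 kg, 100 mm wide, 12 mm thick, reaching from 5 to 160 mm from the axis towards the robot, its middle plane through the axis; shut, its top is 48 mm above the bench.
- lid_hole (a point): Centre of the lid's 15 mm through hole on its upper face, mid-width, 120 mm from the hinge axis. Over the jig's hole when shut; with the lid ajar at 0.1 rad it is some 12 mm higher and in line within 1.5 mm.
- batten: Loose brown batten 36 mm wide (x), 170 mm long (y), 18 mm thick, 0.085 kg, lying in the jig's channel; origin at the centre of its underside, y along its length towards the stop. It starts 100 to 140 mm short of the stop, its front end at about the bridge.
- batten_front (a point): Centre of the batten's front end face, which must come against the stop.
- batten_tail (a point): Centre of the batten's tail end face, at half its thickness (9 mm above the channel floor).
- rack: Fixed dark wooden block 70 x 70 x 48 mm with a hole in which the pin stands at the start; origin at the centre of its underside. It may be on the left or the right of the jig.
- pin: Loose upright locking pin, 60 g, origin at the tip of its steel shank, z up. Shank 10 mm thick, 40 mm long, last 6 mm tapered; then a flange 30 mm wide, 5 mm thick; then a red knob 22 mm wide, 36 mm tall (top 81 mm above the tip). In the rack the flange rests on the rack, the tip 8 mm above the bench; seated in the jig the flange lies on the shut lid, the tip again at 8 mm.
- pin_tip (a point): Tip of the pin's shank (the pin's origin).
- pin_knob (a point): Centre line of the red knob, 68 mm above the tip, 23 mm above the flange: a good height to grip.
- glue: Bystander: yellow glue bottle, 56 mm wide, 150 mm tall, origin at the centre of its underside.
- hammer: Bystander: hammer with a yellow handle, 280 mm long.
- square: Bystander: try square, wooden stock 110 mm and steel blade 150 mm.
- pencil: Bystander: black pencil, 160 mm long.
- tape: Bystander: green tape measure, 60 x 35 x 58 mm, origin under its centre.
- offcut: Bystander: brown offcut of wood 50 x 140 x 22 mm.
- leg: Bystander: dark curved wooden leg, 300 mm long.

How it is judged:
On the way, in this order (a step that is already met when the one before it is completed fails the run):
1. the batten is home against the stop while the lid is still open (y of batten_front in the frame of jig above 0.051 m and z of batten_front in the frame of jig below 0.025 m and value of joint lid above 0.4 rad), for 0.1 s.
2. the lid is swung down onto the batten (value of joint lid below 0.16 rad), for 0.1 s.
3. the pin is through the lid and in the jig's hole (horizontal distance between pin_tip and jig_hole below 0.0035 m and z of pin_tip in the frame of jig below 0.026 m), for 0.1 s.
At the end, for the whole second after the job is handed in: Batten's front end within 4 mm of the stop, flat in the channel; pin in the jig's hole, centred within 3.5 mm, tip under 12 mm above the bench, within 0.12 rad of upright; lid within 0.02 rad of shut; pin presses on the jig over 1.5 N, fingers on the pin over 3 N; robot not on the jig (under 1 N) (y of batten_front in the frame of jig above 0.051 m and z of batten_front in the frame of jig below 0.025 m and horizontal distance between pin_tip and jig_hole below 0.0035 m and z of pin_tip in the frame of jig below 0.012 m and angle between pin's own z axis and vertical below 0.12 rad and value of joint lid below 0.02 rad and contact force between the fingers and pin above 3 N and contact force between pin and jig above 1.5 N and contact force between each of the arm, the fingers and jig below 1 N); the arm keeps its last pose, push and grip.
It fails at once if a bystander (glue, hammer, square, pencil, tape, offcut, leg) is moved by more than 40 mm (distance of any of glue, hammer, square, pencil, tape, offcut, leg from where it was at the start of the episode above 0.04 m).
It also fails if it takes over 64 s, if anything falls off the work surface, if the arm or the gripper's body presses on something with over 40 N, if the wrist force passes 120 N, or if a joint passes its speed limit or range.

ROBOT

A 7-joint arm with a two-finger parallel gripper is mounted at the origin on the work surface. World frame = base frame: x ahead of the robot, y to its left, z up, the work surface at z = 0. Lengths are in m, angles in rad, forces in N, time in s.
With the tool pointing down it reaches from about 0.35 to 0.9 m from the base axis. Payload 7.2 kg.
Tool frame: the origin (TCP) lies on the centre line of the jaws, within the pads' length; the fingertips stand 19 mm ahead of it and the grasp point (between the pads) is the TCP; z points along the fingers, y is the line along which they close (so a half turn about z gives the same grasp; the last joint's range is limited). The gripper opens to 85 mm and grips with 20 to 120 N. Pads are 22 mm wide; open, the fingers measure 114 mm over their backs; the gripper's body (76 mm by 85 mm) begins 54 mm behind the grasp point. The pads swing forward as they close: fully open they stand 13 mm farther back than shut.
Start: joints at [-1.277, 0.411, -0.013, 1.596, 0.006, 1.134, -0.082], TCP at [0.221, 0.585, 0.25] pointing down, gripper open.
Joint ranges: [-2.95, 2.95], [-0.29, 1.99], [-1.47, 1.44], [0.14, 2.54], [-1.03, 4.17], [0.13, 1.85], [-2.86, 2.86]. Speed limits (rad/s): [2.39, 2.39, 3.01, 3.01, 3.14, 3.14, 3.14].

INTERFACE

Orientations are given as a unit quaternion [w, x, y, z].
In Python, from workcell import telemetry, viewer, ctrl gives the robot as it stands.
- The arm moves only by the tool send_rows, never from a script. Its arguments are lists of equal length, an entry for each row: "offset": the shift along the tool's x, y, z as a fraction of full scale, a list of three; "twist": the turn, a rotation vector about the tool's x, y, z as a fraction of full scale, a list of three. A call has exactly 10 rows; each row is the pose to reach, as a shift and turn from the pose commanded when the call began, along the tool's axes at that moment; what a row does not reach only later rows make up. Full scale, the value 1, is 1 m for a shift and 45 degrees for a turn. A row lasts 1/10 s, in which the tool goes at most 50 mm and 8.59 degrees, less where a joint would pass 70% of its speed; a pose out of reach is approached as far as the arm can. A call with a number of a shift or a turn outside -1 to 1 is refused whole. A call with a gripper value outside its range is refused whole. "grip" is the opening, from -1 (shut) to 1 (fully open), so that 0 is half open, set as the call begins (left out, the last holds). The fingers move at their own pace and stop on an object; "newtons" is the grip in N (left out, the last holds). Time passes only in rows, so rows that repeat a pose let the fingers close, or fill a call up. It gives the time, the measured TCP pose, the force, the opening and the grip force at its end, in the units of the state.
- telemetry.sense(): the state, without advancing time (a new reading comes with each control period).
- viewer.get_image(name): name is "scene" or "top" or "wrist"; returns the picture (420x560x3 uint8, red, green, blue); there is no depth.
- viewer.calibration(name): a dict with "fx", "fy", "cx", "cy" (pixels), "position" and "orientation" of the camera in the world. Camera axes: x right, y up, looking along -z (the intrinsics and any distortion apply to the point x, -y, -z); pixel columns grow to the right and rows downward; lengths in m; the calibration is good to about 2 mm. A picture is of the moment at which its call begins: read the wrist's pose just before it. calibration takes no time and is no camera call; for the wrist camera it gives the pose at the moment of the call.
- ctrl.job_done(): hands the job in; it is judged then, once.
The state is a dict: "clock": time; "qpos": joint angles; "dq": joint speeds; "joint_torque": joint torques, N m; "eef_pos": TCP position; "tcp_rot": TCP orientation; "force": force on the tool from outside, world axes, zero at the start; "torque": the same for the moment, N m; "finger_gap": opening from 0.0 (shut) to 1.0 (fully open); "grip_force": force on a finger pad.
Only numpy, scipy, OpenCV 4.12 (cv2) and the standard library are available. Lean on these libraries where they do the work, as an engineer would, in place of code of your own. Each camera call takes 0.05 s, during which the arm holds its last target. There are 200 camera calls.

## Working session

There is one attempt and no reset: what is moved stays moved. The work goes in short steps, Python scripts to look and compute and a tool call to move; the robot and the scene stay as the last step left them, time stands still between calls to the robot, and variables do not carry over. Pictures are saved under pics/ and viewed, at most 10 in all, crops included, and the job is handed in when it is done.

Besides the shell and the picture viewer there is one more tool, called after "Call:" in YAML: its name, and indented under it one key for each argument. send_rows: Moves the arm, as the interface text tells. Shift numbers are shares of 1 m and turn numbers shares of 45 degrees, none past 1 either way. Its arguments: {"type":"object","properties":{"offset":{"type":"array","items":{"type":"array","items":{"type":"number","minimum":-1,"maximum":1}}},"twist":{"type":"array","items":{"type":"array","items":{"type":"number","minimum":-1,"maximum":1}}},"grip":{"type":"number"},"newtons":{"type":"number"}},"required":["offset","twist"]}

```bash
mkdir -p pics; cat > h.py <<'E'
import numpy as np,cv2
from workcell import telemetry,viewer,ctrl
from scipy.spatial.transform import Rotation as R
def rot(q): return R.from_quat([q[1],q[2],q[3],q[0]]).as_matrix()
def snap(n,f):
    c=viewer.calibration(n); im=viewer.get_image(n); cv2.imwrite('pics/'+f,im[:,:,::-1]); return im,c
def ray(c,u,v):
    d=np.array([(u-c['cx'])/c['fx'],-(v-c['cy'])/c['fy'],-1]); return np.array(c['position']),rot(c['orientation'])@d
def onz(c,u,v,z):
    p,d=ray(c,u,v); return p+d*(z-p[2])/d[2]
def proj(c,P):
    q=rot(c['orientation']).T@(np.array(P)-c['position']); return c['cx']+c['fx']*q[0]/-q[2], c['cy']-c['fy']*q[1]/-q[2]
E
python3 - <<'E'
from h import *
for n in('top','scene'):
    im,c=snap(n,n+'0.png');print(n,c)
    cv2.imwrite(f'pics/{n}0.png',cv2.resize(im[:,:,::-1],(784,588)))
    np.save(n+'0.npy',im)
print(telemetry.sense())
E
```

```text
top {'fx': 432.077785708365, 'fy': 432.077785708365, 'cx': 283.9387637885022, 'cy': 207.7019166999047, 'position': array([0.41220709, 0.03739405, 1.03283945]), 'orientation': array([-0.69581921, -0.06092621,  0.05042048,  0.71384971])}
scene {'fx': 522.8459230576501, 'fy': 522.8459230576501, 'cx': 275.3836818079914, 'cy': 200.08730113793249, 'position': array([1.27852265, 0.62661178, 0.95974429]), 'orientation': array([0.38492248, 0.16541212, 0.34612515, 0.83944678])}
{'clock': 0.1, 'qpos': array([-1.27721233,  0.41185237, -0.01271423,  1.59696793,  0.00559271,
        1.13429871, -0.0822014 ]), 'dq': array([-0.00030456, -0.00103614,  0.00057858, -0.00237452, -0.00058815,
        0.00195918,  0.00025068]), 'joint_torque': array([ 2.52255886e-03, -6.01826549e+01,  6.84147533e-01, -3.00089693e+01,
        1.40586580e-02,  6.51173905e-03, -1.43186497e-06]), 'eef_pos': array([0.22109532, 0.58413373, 0.2495138 ]), 'tcp_rot': array([-8.57170593e-05,  1.79896328e-01,  9.83685293e-01, -7.40477553e-04]), 'force': array([-0.44815652, -0.61871297,  0.33179175]), 'torque': array([0.04163157, 0.04678012, 0.01907365]), 'grip_force': 0.0, 'finger_gap': 0.9995836399283387}
```

View pics/top0.png

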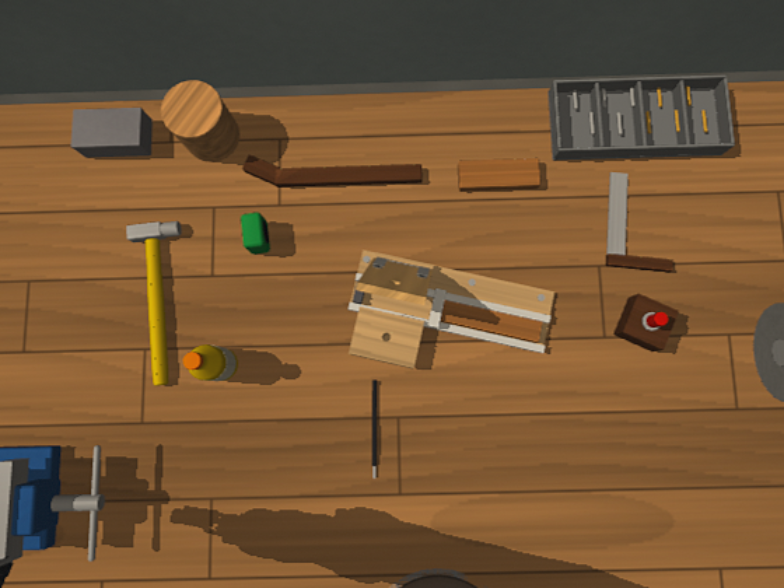

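View pics/scene0.png

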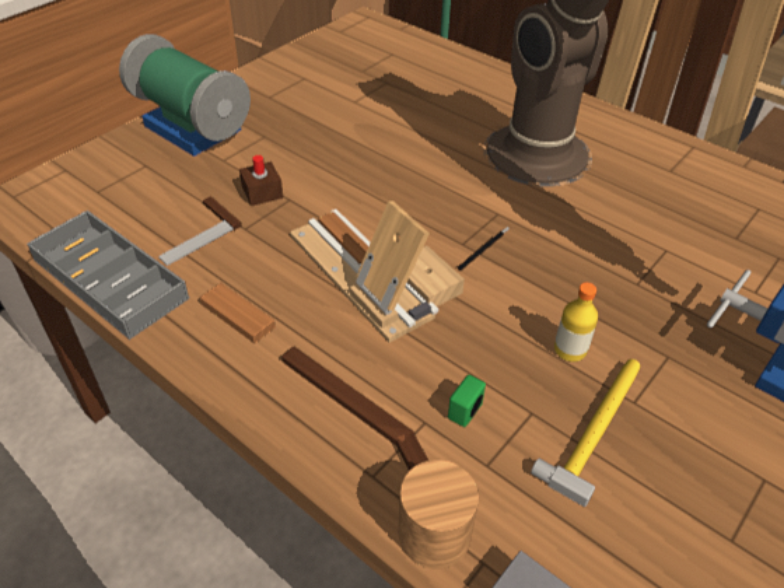

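The top view (784-px scale) shows the jig hole at (386,337), batten at (500,335), rail ends at (549,320) and (545,348), and the rack with red knob at (657,320). The scene view shows the lid open at roughly 1 rad with its hole at (397,238).

```bash
python3 - <<'E'
from h import *
im=np.load('top0.npy');c=viewer.calibration('top')
sc=np.load('scene0.npy');cs=viewer.calibration('scene')
hsv=cv2.cvtColor(im,cv2.COLOR_RGB2HSV)
# hole: dark blob around (276,241)
sub=im[232:250,266:286].astype(int).sum(2); m=sub<sub.mean()*0.75
ys,xs=np.nonzero(m);print('hole px',xs.mean()+266,ys.mean()+232,len(xs));h=onz(c,xs.mean()+266,ys.mean()+232,.036);print('hole',h)
# rails
m=((hsv[...,1]<40)&(hsv[...,2]>150)).astype(np.uint8); m[:, :245]=0;m[:170]=0;m[260:]=0;m[:,400:]=0
n,l,s,ce=cv2.connectedComponentsWithStats(m)
for i in range(1,n):
    if s[i,4]>15:
        ys,xs=np.nonzero(l==i);P=np.array([onz(c,u,v,.020) for u,v in zip(xs,ys)])[:,:2]
        vx=cv2.fitLine(P.astype(np.float32),cv2.DIST_HUBER,0,.01,.01).ravel();print(s[i],vx)
        print(' yaw',np.arctan2(-vx[0]*np.sign(vx[1]),abs(vx[1])),P[np.argmin(P[:,1])])
def red(im):
    h=cv2.cvtColor(im,cv2.COLOR_RGB2HSV);m=(((h[...,0]<6)|(h[...,0]>174))&(h[...,1]>200)&(h[...,2]>120)).astype(np.uint8)
    n,l,s,ce=cv2.connectedComponentsWithStats(m);i=1+np.argmax(s[1:,4]);print(s[i],ce[i]);return ce[i]
a=red(im);b=red(sc)
p1,d1=ray(c,*a);p2,d2=ray(cs,*b)
t=np.linalg.lstsq(np.c_[d1,-d2],p2-p1,rcond=None)[0]
print('knob',p1+d1*t[0],p2+d2*t[1],onz(c,*a,.071))
E
```

```text
hole px 275.44444444444446 240.37037037037038 27
hole [0.4950087  0.07178184 0.036     ]
[343 215  50  15 224] [ 0.2609176   0.96536106  0.5340402  -0.14568064]
 yaw -0.26397264 [ 0.52307156 -0.2020951 ]
[249 216  21   6  46] [0.11474144 0.9933954  0.549491   0.11537454]
 yaw -0.11499473 [0.54490892 0.08655388]
[297 222  18  13  94] [ 0.782464  -0.6226958  0.5217736 -0.0079336]
 yaw 0.8986131 [ 0.53497395 -0.01945147]
[315 232  74  20 362] [ 0.24289998  0.97005135  0.489574   -0.10978642]
 yaw -0.24535428 [ 0.47183265 -0.18955452]
[462 223  15  10 102] [470.07843137 227.34313725]
[181 111   8  13  77] [184.37662338 117.11688312]
knob [ 0.50991309 -0.36235121  0.07151699] [ 0.50791432 -0.35955855  0.07015258] [ 0.50996563 -0.3625662   0.071     ]
```

```bash
cat >> h.py <<'E'
yaw=-0.245
JX=np.array([np.cos(yaw),np.sin(yaw)]);JY=np.array([-np.sin(yaw),np.cos(yaw)])
J0=np.array([.4950,.0718])+.045*JX
def jw(x,y): return J0+x*JX+y*JY
def tojig(p): d=np.array(p)[:2]-J0; return np.array([d@JX,d@JY,p[2]])
def to_tool(target,yaw_=yaw):
    s=telemetry.sense();M=rot(s['tcp_rot']);d=M.T@(np.array(target)-s['eef_pos'])
    Rt=np.array([[-np.cos(yaw_),-np.sin(yaw_),0],[-np.sin(yaw_),np.cos(yaw_),0],[0,0,-1]]).T
    tw=R.from_matrix(M.T@Rt).as_rotvec()/np.radians(45)
    print('tgt',np.round(target,4),'offset',np.round(d,4),'twist',np.round(tw,4))
E
python3 - <<'E'
from h import *
s=telemetry.sense();M=rot(s['tcp_rot']);cw=viewer.calibration('wrist')
print('wrist cam in tool',M.T@(cw['position']-s['eef_pos']),M.T@rot(cw['orientation'])@[0,0,-1],M.T@rot(cw['orientation'])@[1,0,0],cw['fx'],cw['cx'],cw['cy'])
c=viewer.calibration('top');cs=viewer.calibration('scene')
print('J0',J0)
for u,v in[(545,348),(549,320)]: print('rail end',tojig(onz(c,u/1.4,v/1.4,.02)))
for u,v in[(547,344),(442,325),(540,336)]: print('batten',tojig(onz(c,u/1.4,v/1.4,.03)))
# lid hole from scene, plane jig y=0
for cc,u,v in[(cs,397,238),(c,397,282)]:
    p,d=ray(cc,u/1.4,v/1.4);t=-((p[:2]-J0)@JY)/(d[:2]@JY);q=tojig(p+d*t);print('lidhole',q,'ang',np.arctan2(q[2]-.042,.075-q[0])-.05,np.hypot(q[2]-.042,.075-q[0]))
im=np.load('top0.npy')
cv2.imwrite('pics/c1.png',cv2.resize(im[160:270,235:405,::-1],None,fx=4.5,fy=4.5,interpolation=cv2.INTER_CUBIC))
to_tool([*jw(0.0,-.05),.40])
E
```

```text
wrist cam in tool [ 0.06628594  0.00035658 -0.12460931] [-2.59760295e-01  1.72693724e-04  9.65673112e-01] [ 3.41178529e-04  9.99999938e-01 -8.70574905e-05] 318.66590594996416 282.4799210153712 206.51384127579095
J0 [0.53865618 0.06088497]
rail end [-0.00473893 -0.2623225   0.02      ]
rail end [ 0.04276964 -0.26032982  0.02      ]
batten [ 0.00134296 -0.2622701   0.03      ]
batten [-0.00548219 -0.08693111  0.03      ]
batten [ 0.01182588 -0.24863135  0.03      ]
lidhole [ 2.64183008e-02 -5.57809386e-17  1.48073030e-01] ang 1.0913075903866238 0.11666905880212905
lidhole [4.31690703e-02 5.81291553e-18 6.58899976e-02] ang 0.5938388145163616 0.03979874461748639
tgt [0.5265 0.0124 0.4   ] offset [-0.488  -0.4269 -0.1498] twist [-0.0019  0.     -0.1487]
```

View pics/c1.png

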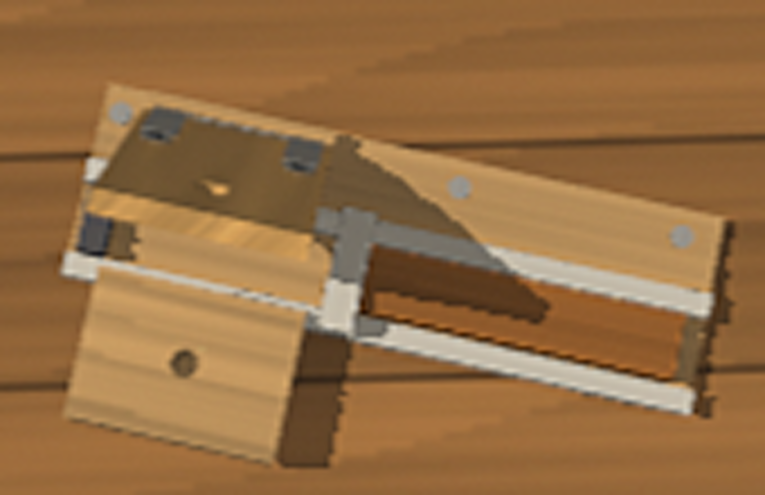

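Crop: lid open ~1.09 rad, batten tail at crop (680,365), i.e. jig y ≈ -0.249; jig hole at (183,363).

```bash
python3 -c "
from h import *
to_tool([*jw(0.02,-.285),.25])"
```

```text
tgt [ 0.4889 -0.2205  0.25  ] offset [-5.353e-01 -6.577e-01  5.000e-04] twist [-0.0019  0.     -0.1487]
```

Call:
send_rows:
  offset:
    - [-0.535,-0.658,0]
    - [-0.535,-0.658,0]
    - [-0.535,-0.658,0]
    - [-0.535,-0.658,0]
    - [-0.535,-0.658,0]
    - [-0.535,-0.658,0]
    - [-0.535,-0.658,0]
    - [-0.535,-0.658,0]
    - [-0.535,-0.658,0]
    - [-0.535,-0.658,0]
  twist:
    - [0,0,-0.149]
    - [0,0,-0.149]
    - [0,0,-0.149]
    - [0,0,-0.149]
    - [0,0,-0.149]
    - [0,0,-0.149]
    - [0,0,-0.149]
    - [0,0,-0.149]
    - [0,0,-0.149]
    - [0,0,-0.149]
  grip: -1

```text
clock: 1.1
eef_pos: [0.379, 0.108, 0.2504]
tcp_rot: [0.0, 0.122, 0.993, 0.0]
force: [2.1, -0.1, 0.9]
finger_gap: 0.002
grip_force: 0.0
```

```bash
python3 -c "
from h import *
s=telemetry.sense();print(s['eef_pos'],s['clock'],s['finger_gap'],s['force'],s['qpos'])
to_tool([*jw(0.02,-.285),.25])"
```

```text
[0.3789623  0.107991   0.25035171] 1.1 0.002284210754927021 [ 2.06438221 -0.1339231   0.94713396] [-6.86329887e-01 -6.88313884e-03  2.87569815e-01  2.12539359e+00
  1.91137635e-03  1.02238190e+00  9.26452484e-01]
tgt [ 0.4889 -0.2205  0.25  ] offset [-1.862e-01 -2.920e-01  2.000e-04] twist [0.0006 0.0002 0.0005]
```

Call:
send_rows:
  offset:
    - [-0.186,-0.292,0]
    - [-0.186,-0.292,0]
    - [-0.186,-0.292,0]
    - [-0.186,-0.292,0]
    - [-0.186,-0.292,0]
    - [-0.186,-0.292,0]
    - [-0.186,-0.292,0]
    - [-0.186,-0.292,0]
    - [-0.186,-0.292,0]
    - [-0.186,-0.292,0]
  twist:
    - [0,0,0]
    - [0,0,0]
    - [0,0,0]
    - [0,0,0]
    - [0,0,0]
    - [0,0,0]
    - [0,0,0]
    - [0,0,0]
    - [0,0,0]
    - [0,0,0]

```text
clock: 2.1
eef_pos: [0.4883, -0.2171, 0.2498]
tcp_rot: [-0.001, 0.122, 0.993, 0.0]
force: [-0.5, -0.1, 0.7]
finger_gap: 0.003
grip_force: 0.0
```

```bash
python3 -c "
from h import *
s=telemetry.sense();print(s['eef_pos'],s['clock'],s['force'])
im,c=snap('wrist','w1.png');np.save('w1.npy',im)
import pickle;pickle.dump(c,open('w1.pkl','wb'))
to_tool([*jw(0.02,-.285),.037])
for p in [(-.00575,-.26,.02),(.04575,-.26,.02),(.02,-.249,.03)]: print(proj(c,[*jw(p[0],p[1]),p[2]]))"
```

```text
[ 0.48832609 -0.21712846  0.24982842] 2.1 [-0.48585389 -0.13600551  0.73528448]
tgt [ 0.4889 -0.2205  0.037 ] offset [-0.0015 -0.0037  0.213 ] twist [ 0.0012 -0.001   0.0026]
(np.float64(301.69746968350296), np.float64(160.22862696809003))
(np.float64(300.9282726468696), np.float64(205.15619661801693))
(np.float64(311.838737254341), np.float64(184.8290043567937))
```

View pics/w1.png

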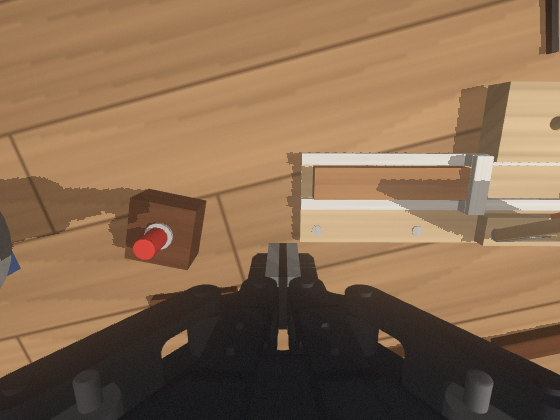

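The wrist view matches the prediction: rail ends at (302,160) and (301,205), batten tail at x≈313. The jig pose is good.

Call:
send_rows:
  offset:
    - [0,0,0.05]
    - [0,0,0.1]
    - [0,0,0.14]
    - [0,0,0.17]
    - [0,0,0.19]
    - [0,0,0.2]
    - [0,0,0.207]
    - [0,0,0.212]
    - [0,0,0.213]
    - [0,0,0.213]
  twist:
    - [0,0,0]
    - [0,0,0]
    - [0,0,0]
    - [0,0,0]
    - [0,0,0]
    - [0,0,0]
    - [0,0,0]
    - [0,0,0]
    - [0,0,0]
    - [0,0,0]

```text
clock: 3.15
eef_pos: [0.4891, -0.2184, 0.0379]
tcp_rot: [0.001, 0.122, 0.993, 0.0]
force: [0.4, -0.3, 0.3]
finger_gap: -0.002
grip_force: 0.0
```

```bash
python3 -c "
from h import *
s=telemetry.sense();print(s['eef_pos'],tojig(s['eef_pos']),s['force'])
for y in(-.1295,-.12): to_tool([*jw(0.02,y),.037])"
```

```text
[ 0.48906787 -0.21836771  0.03792281] [ 0.01962703 -0.2829414   0.03792281] [ 0.35475705 -0.27420067  0.26867771]
tgt [ 0.5266 -0.0696  0.037 ] offset [-0.0004  0.1534  0.0009] twist [0.0002 0.0014 0.0004]
tgt [ 0.529  -0.0604  0.037 ] offset [-0.0004  0.1629  0.0009] twist [0.0002 0.0014 0.0004]
```

Call:
send_rows:
  offset:
    - [0,0.02,0.001]
    - [0,0.04,0.001]
    - [0,0.06,0.001]
    - [0,0.08,0.001]
    - [0,0.1,0.001]
    - [0,0.115,0.001]
    - [0,0.13,0.001]
    - [0,0.14,0.001]
    - [0,0.147,0.001]
    - [0,0.15,0.001]
  twist:
    - [0,0,0]
    - [0,0,0]
    - [0,0,0]
    - [0,0,0]
    - [0,0,0]
    - [0,0,0]
    - [0,0,0]
    - [0,0,0]
    - [0,0,0]
    - [0,0,0]

```text
clock: 4.15
eef_pos: [0.5251, -0.0724, 0.0363]
tcp_rot: [0.0, 0.122, 0.993, -0.0]
force: [-1.1, -1.5, 1.8]
finger_gap: -0.001
grip_force: 0.7
```

Call:
send_rows:
  offset:
    - [0,0.001,0]
    - [0,0.002,0]
    - [0,0.003,0]
    - [0,0.004,0]
    - [0,0.005,0]
    - [0,0.005,0]
    - [0,0.005,0]
    - [0,0.005,0]
    - [0,0.005,0]
    - [0,0.005,0]
  twist:
    - [0,0,0]
    - [0,0,0]
    - [0,0,0]
    - [0,0,0]
    - [0,0,0]
    - [0,0,0]
    - [0,0,0]
    - [0,0,0]
    - [0,0,0]
    - [0,0,0]

```text
clock: 5.15
eef_pos: [0.5259, -0.0692, 0.0363]
tcp_rot: [-0.0, 0.123, 0.992, -0.001]
force: [-1.4, -5.8, 0.9]
finger_gap: -0.002
grip_force: 2.7
```

```bash
python3 -c "
from h import *
s=telemetry.sense();print(tojig(s['eef_pos']),s['force']@np.array([*JY,0]),s['force'])"
```

```text
[ 0.01914511 -0.12925171  0.03628767] -5.979855494127204 [-1.38800861 -5.81689322  0.94253373]
```

Call:
send_rows:
  offset:
    - [0,0.001,0]
    - [0,0.002,0]
    - [0,0.003,0]
    - [0,0.004,0]
    - [0,0.004,0]
    - [0,0.004,0]
    - [0,0.004,0]
    - [0,0.004,0]
    - [0,0.004,0]
    - [0,0.004,0]
  twist:
    - [0,0,0]
    - [0,0,0]
    - [0,0,0]
    - [0,0,0]
    - [0,0,0]
    - [0,0,0]
    - [0,0,0]
    - [0,0,0]
    - [0,0,0]
    - [0,0,0]

```text
clock: 6.15
eef_pos: [0.5259, -0.0687, 0.0363]
tcp_rot: [-0.0, 0.124, 0.992, -0.002]
force: [-4.3, -14.7, 3.2]
finger_gap: 0.0
grip_force: 7.6
```

```bash
python3 -c "
from h import *
s=telemetry.sense();print(tojig(s['eef_pos']),s['force']@np.array([*JY,0]),s['force'])
a=tojig(s['eef_pos'])
# lid push plan: tip near edge (toward -x, half 11mm) on face at r=.14
for th in(1.3,1.09,.8,.5,.3,.15,.08):
    r=.14;x=.075-r*np.cos(th)+.006*np.sin(th)+.011;z=.042+r*np.sin(th)+.006*np.cos(th)+.019
    print(th,np.round([x,z],4),'rel to (0.02,z.25) tool x,z',np.round([.02-x,.25-z],3))"
```

```text
[ 0.01908146 -0.12880161  0.03628058] -15.257286449712568 [ -4.25424362 -14.66327744   3.23733085]
1.3 [0.0543 0.1975] rel to (0.02,z.25) tool x,z [-0.034  0.052]
1.09 [0.0266 0.1879] rel to (0.02,z.25) tool x,z [-0.007  0.062]
0.8 [-0.0072  0.1656] rel to (0.02,z.25) tool x,z [0.027 0.084]
0.5 [-0.034   0.1334] rel to (0.02,z.25) tool x,z [0.054 0.117]
0.3 [-0.046   0.1081] rel to (0.02,z.25) tool x,z [0.066 0.142]
0.15 [-0.0515  0.0879] rel to (0.02,z.25) tool x,z [0.072 0.162]
0.08 [-0.0531  0.0782] rel to (0.02,z.25) tool x,z [0.073 0.172]
```

The stop is reached: force jumps to 15 N with no motion. Now back off, rise and go behind the lid.

Call:
send_rows:
  offset:
    - [0,-0.02,0]
    - [0,-0.025,-0.03]
    - [0,-0.025,-0.08]
    - [0,-0.025,-0.13]
    - [0,-0.025,-0.18]
    - [0,-0.025,-0.214]
    - [-0.01,0.0,-0.214]
    - [-0.04,0.05,-0.214]
    - [-0.05,0.09,-0.214]
    - [-0.05,0.126,-0.214]
  twist:
    - [0,0,0]
    - [0,0,0]
    - [0,0,0]
    - [0,0,0]
    - [0,0,0]
    - [0,0,0]
    - [0,0,0]
    - [0,0,0]
    - [0,0,0]
    - [0,0,0]

```text
clock: 7.15
eef_pos: [0.6079, 0.0496, 0.25]
tcp_rot: [0.0, 0.121, 0.993, 0.001]
force: [0.7, -0.4, -0.8]
finger_gap: -0.002
grip_force: 0.0
```

```bash
python3 -c "
from h import *
s=telemetry.sense();print(tojig(s['eef_pos']),s['force'])
im,c=snap('scene','s1.png')
for x,y,z in[(.001,-.05,.187),(.001,.05,.187)]: print(proj(c,[*jw(x,y),z]))
cv2.imwrite('pics/s1.png',cv2.resize(im[100:300,180:380,::-1],(600,600)))"
```

```text
[0.06987201 0.00583589 0.24998079] [ 0.67108044 -0.35301706 -0.82630885]
(np.float64(280.1425929945607), np.float64(141.9618623298723))
(np.float64(306.19751109395395), np.float64(164.89174191813134))
```

View pics/s1.png

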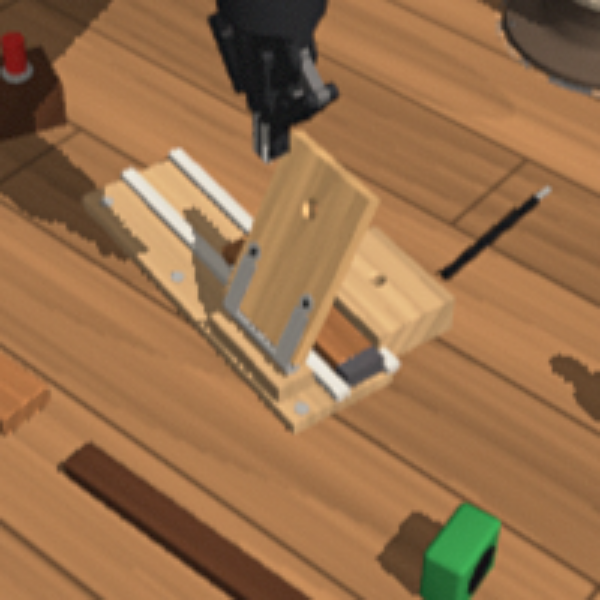

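Lid upright at ~1.08 rad (corners at crop (300,135),(378,197), as predicted), batten up to the dark stop. Sweep the lid down.

Call:
send_rows:
  offset:
    - [0,0,0.045]
    - [0.016,0,0.055]
    - [0.043,0,0.062]
    - [0.055,0,0.069]
    - [0.067,0,0.077]
    - [0.077,0,0.084]
    - [0.087,0,0.095]
    - [0.096,0,0.106]
    - [0.104,0,0.117]
    - [0.111,0,0.13]
  twist:
    - [0,0,0]
    - [0,0,0]
    - [0,0,0]
    - [0,0,0]
    - [0,0,0]
    - [0,0,0]
    - [0,0,0]
    - [0,0,0]
    - [0,0,0]
    - [0,0,0]

```text
clock: 8.2
eef_pos: [0.4982, 0.0734, 0.1201]
tcp_rot: [0.0, 0.122, 0.993, 0.0]
force: [1.0, -0.5, 1.0]
finger_gap: 0.004
grip_force: 0.3
```

Call:
send_rows:
  offset:
    - [0.003,0,0.006]
    - [0.005,0,0.012]
    - [0.007,0,0.017]
    - [0.009,0,0.022]
    - [0.01,0,0.027]
    - [0.011,0,0.032]
    - [0.012,0,0.037]
    - [0.012,0,0.039]
    - [0.012,0,0.041]
    - [0.012,0,0.041]
  twist:
    - [0,0,0]
    - [0,0,0]
    - [0,0,0]
    - [0,0,0]
    - [0,0,0]
    - [0,0,0]
    - [0,0,0]
    - [0,0,0]
    - [0,0,0]
    - [0,0,0]

```text
clock: 9.2
eef_pos: [0.4865, 0.076, 0.0791]
tcp_rot: [-0.0, 0.122, 0.993, 0.0]
force: [-0.7, 1.1, 1.8]
finger_gap: 0.0
grip_force: 1.1
```

```bash
python3 -c "
from h import *
s=telemetry.sense();print(tojig(s['eef_pos']),s['force'],s['clock'])"
```

```text
[-0.05421888  0.00202385  0.07914648] [-0.66690787  1.06363336  1.78350246] 9.2
```

```bash
python3 - <<'E'
from h import *
import pickle
cw=pickle.load(open('w1.pkl','rb'));im=np.load('w1.npy')
c=viewer.calibration('top');cs=viewer.calibration('scene')
def red(im):
    h=cv2.cvtColor(im,cv2.COLOR_RGB2HSV);m=(((h[...,0]<6)|(h[...,0]>174))&(h[...,1]>180)&(h[...,2]>100)).astype(np.uint8)
    n,l,s,ce=cv2.connectedComponentsWithStats(m);i=1+np.argmax(s[1:,4]);return ce[i]
L=[ray(c,*red(np.load('top0.npy'))),ray(cs,*red(np.load('scene0.npy'))),ray(cw,*red(im))]
A=0;b=0
for p,d in L:
    d=d/np.linalg.norm(d);P=np.eye(3)-np.outer(d,d);A=A+P;b=b+P@p
X=np.linalg.solve(A,b);print(X)
# flange centre in wrist ~ white ring; knob axis from wrist at z
print(onz(cw,*red(im),.073))
to_tool([*X[:2],.25])
E
```

```text
[ 0.50790194 -0.35828802  0.07006419]
[ 0.50514899 -0.35126689  0.073     ]
tgt [ 0.5079 -0.3583  0.25  ] offset [-0.1258 -0.4162 -0.171 ] twist [ 0.     -0.001   0.0004]
```

Call:
send_rows:
  offset:
    - [0,0,-0.05]
    - [0,0,-0.1]
    - [-0.01,-0.04,-0.13]
    - [-0.03,-0.09,-0.15]
    - [-0.05,-0.14,-0.165]
    - [-0.07,-0.19,-0.17]
    - [-0.09,-0.24,-0.17]
    - [-0.1,-0.285,-0.17]
    - [-0.11,-0.33,-0.17]
    - [-0.126,-0.375,-0.17]
  twist:
    - [0,0,0]
    - [0,0,0]
    - [0,0,0]
    - [0,0,0]
    - [0,0,0]
    - [0,0,0]
    - [0,0,0]
    - [0,0,0]
    - [0,0,0]
    - [0,0,0]
  grip: 1

```text
clock: 10.2
eef_pos: [0.5169, -0.3092, 0.2493]
tcp_rot: [0.0, 0.122, 0.993, -0.0]
force: [0.2, 0.8, 0.2]
finger_gap: 1.0
grip_force: 0.0
```

Call:
send_rows:
  offset:
    - [0,-0.03,0]
    - [0,-0.041,0]
    - [0,-0.041,0]
    - [0,-0.041,0]
    - [0,-0.041,0]
    - [0,-0.041,0]
    - [0,-0.041,0]
    - [0,-0.041,0]
    - [0,-0.041,0]
    - [0,-0.041,0]
  twist:
    - [0,0,0]
    - [0,0,0]
    - [0,0,0]
    - [0,0,0]
    - [0,0,0]
    - [0,0,0]
    - [0,0,0]
    - [0,0,0]
    - [0,0,0]
    - [0,0,0]

```text
clock: 11.2
eef_pos: [0.5075, -0.3467, 0.2493]
tcp_rot: [-0.0, 0.122, 0.993, 0.0]
force: [0.1, 0.8, 0.2]
finger_gap: 1.001
grip_force: 0.0
```

```bash
python3 - <<'E'
from h import *
s=telemetry.sense();print(s['eef_pos'],s['force'],s['finger_gap'],s['clock'])
c=viewer.calibration('wrist');im=viewer.get_image('wrist');cv2.imwrite('pics/w2.png',im[:,:,::-1]);np.save('w2.npy',im)
h=cv2.cvtColor(im,cv2.COLOR_RGB2HSV);m=(((h[...,0]<6)|(h[...,0]>174))&(h[...,1]>180)&(h[...,2]>60)).astype(np.uint8)
n,l,st,ce=cv2.connectedComponentsWithStats(m);i=1+np.argmax(st[1:,4]);print(st[i],ce[i])
print('knob as seen, z.089/.071',onz(c,*ce[i],.089),onz(c,*ce[i],.071))
for z in(.089,.053): print('pred of axis pt',z,proj(c,[.508,-.358,z]))
E
```

```text
[ 0.50748029 -0.34665623  0.24928408] [0.06225704 0.80709729 0.18233536] 1.0007085567404057 11.2
[258 182  23  28 430] [269.07674419 196.50930233]
knob as seen, z.089/.071 [ 0.50550071 -0.35833857  0.089     ] [ 0.50942905 -0.36011734  0.071     ]
pred of axis pt 0.089 (np.float64(270.11886058328065), np.float64(198.98969009165646))
pred of axis pt 0.053 (np.float64(271.42595963550036), np.float64(190.69800146578547))
```

View pics/w2.png

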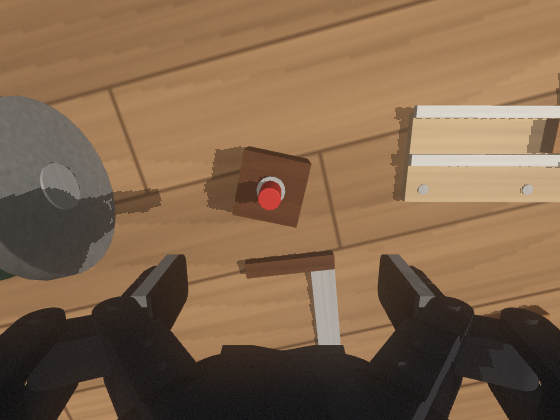

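```bash
python3 -c "
from h import *
to_tool([.508,-.3583,.0765])"
```

```text
tgt [ 0.508  -0.3583  0.0765] offset [-0.0033 -0.0111  0.1728] twist [0.     0.0001 0.0003]
```

The red knob top is centred at about (270,198) in the wrist view, matching axis (0.508, -0.358). Descend.

Call:
send_rows:
  offset:
    - [-0.003,-0.011,0.01]
    - [-0.003,-0.011,0.05]
    - [-0.003,-0.011,0.09]
    - [-0.003,-0.011,0.12]
    - [-0.003,-0.011,0.14]
    - [-0.003,-0.011,0.155]
    - [-0.003,-0.011,0.167]
    - [-0.003,-0.011,0.173]
    - [-0.003,-0.011,0.173]
    - [-0.003,-0.011,0.173]
  twist:
    - [0,0,0]
    - [0,0,0]
    - [0,0,0]
    - [0,0,0]
    - [0,0,0]
    - [0,0,0]
    - [0,0,0]
    - [0,0,0]
    - [0,0,0]
    - [0,0,0]

```text
clock: 12.25
eef_pos: [0.5081, -0.3586, 0.077]
tcp_rot: [0.001, 0.122, 0.993, -0.0]
force: [-0.2, -0.3, 0.3]
finger_gap: 0.999
grip_force: 0.0
```

```bash
python3 -c "
from h import *
s=telemetry.sense();print(s['eef_pos'],s['force'])
to_tool([.508,-.3583,.0765])"
```

```text
[ 0.50810047 -0.35856229  0.07701463] [-0.17165479 -0.29249086  0.33660635]
tgt [ 0.508  -0.3583  0.0765] offset [0.0002 0.0002 0.0005] twist [-0.0004  0.0015  0.0002]
```

Call:
send_rows:
  offset:
    - [0,0,0]
    - [0,0,0]
    - [0,0,0]
    - [0,0,0]
    - [0,0,0]
    - [0,0,0]
    - [0,0,0]
    - [0,0,0]
    - [0,0,0]
    - [0,0,0]
  twist:
    - [0,0,0]
    - [0,0,0]
    - [0,0,0]
    - [0,0,0]
    - [0,0,0]
    - [0,0,0]
    - [0,0,0]
    - [0,0,0]
    - [0,0,0]
    - [0,0,0]
  grip: -1
  newtons: 80

```text
clock: 13.25
eef_pos: [0.508, -0.3583, 0.0767]
tcp_rot: [0.0, 0.122, 0.993, -0.0]
force: [-1.2, 0.7, 5.8]
finger_gap: 0.236
grip_force: 78.0
```

```bash
python3 -c "
from h import *
s=telemetry.sense();print(s['eef_pos'],s['force'],s['torque'],s['finger_gap'],s['grip_force'])"
```

```text
[ 0.50797077 -0.35827594  0.07672715] [-1.21224096  0.65935267  5.79511465] [ 0.20247528  0.15164317 -0.03242563] 0.23579401930755817 78.044353723526
```

```bash
python3 -c "
from h import *
to_tool([*jw(-.045,-.07),.20])"
```

```text
tgt [0.478  0.0039 0.2   ] offset [ 0.1167  0.3441 -0.1234] twist [-0.      0.0009  0.0003]
```

Call:
send_rows:
  offset:
    - [0,0,-0.02]
    - [0,0,-0.05]
    - [0,0,-0.09]
    - [0,0,-0.12]
    - [0,0.03,-0.123]
    - [0.01,0.07,-0.123]
    - [0.02,0.11,-0.123]
    - [0.04,0.16,-0.123]
    - [0.06,0.2,-0.123]
    - [0.07,0.24,-0.123]
  twist:
    - [0,0,0]
    - [0,0,0]
    - [0,0,0]
    - [0,0,0]
    - [0,0,0]
    - [0,0,0]
    - [0,0,0]
    - [0,0,0]
    - [0,0,0]
    - [0,0,0]

```text
clock: 14.25
eef_pos: [0.4963, -0.106, 0.1988]
tcp_rot: [-0.001, 0.122, 0.993, 0.0]
force: [1.7, -0.3, -0.0]
finger_gap: 0.236
grip_force: 78.9
```

```bash
python3 -c "
from h import *
s=telemetry.sense();print(s['eef_pos'],s['force'],s['finger_gap'],s['grip_force'])
to_tool([*jw(-.045,-.07),.20])"
```

```text
[ 0.49627726 -0.1060152   0.19881211] [ 1.6716789  -0.28956081 -0.04031357] 0.23588030253385367 78.88742208480835
tgt [0.478  0.0039 0.2   ] offset [ 0.0443  0.1022 -0.001 ] twist [ 0.0008 -0.0021  0.0007]
```

Call:
send_rows:
  offset:
    - [0.02,0.04,0]
    - [0.04,0.08,0]
    - [0.045,0.1,0]
    - [0.045,0.103,0]
    - [0.045,0.103,0]
    - [0.045,0.103,0]
    - [0.045,0.103,0]
    - [0.045,0.103,0]
    - [0.045,0.103,0]
    - [0.045,0.103,0]
  twist:
    - [0,0,0]
    - [0,0,0]
    - [0,0,0]
    - [0,0,0]
    - [0,0,0]
    - [0,0,0]
    - [0,0,0]
    - [0,0,0]
    - [0,0,0]
    - [0,0,0]

```text
clock: 15.25
eef_pos: [0.4793, 0.0021, 0.1993]
tcp_rot: [0.0, 0.122, 0.992, -0.0]
force: [0.3, 0.9, -0.1]
finger_gap: 0.232
grip_force: 78.9
```

```bash
python3 -c "
from h import *
s=telemetry.sense();print(s['eef_pos'],tojig(s['eef_pos']),s['force'],s['finger_gap'],s['grip_force'])
c=viewer.calibration('wrist');im=viewer.get_image('wrist');cv2.imwrite('pics/w3.png',im[:,:,::-1]);np.save('w3.npy',im)
import pickle;pickle.dump(c,open('w3.pkl','wb'))
for z in (.058,.036): print('hole pred',proj(c,[*jw(-.045,0),z]))
t=s['eef_pos'];print('tip pred',proj(c,t-[0,0,.068]),'flange',proj(c,t-[0,0,.028]))
cs=viewer.calibration('scene');im2=viewer.get_image('scene');np.save('s3.npy',im2);print(proj(cs,[*jw(-.045,0),.06]))
"
```

```text
[0.47927466 0.00207175 0.19926513] [-0.04334271 -0.07146026  0.19926513] [ 0.32344808  0.9153633  -0.1143763 ] 0.2323037028543843 78.90400886535645
hole pred (np.float64(365.19454494328903), np.float64(198.71974622478706))
hole pred (np.float64(359.2326449275573), np.float64(193.10314578750757))
tip pred (np.float64(281.7435163197684), np.float64(228.40177556575873)) flange (np.float64(281.5703240390013), np.float64(253.66038163219372))
(np.float64(305.75468346492977), np.float64(185.48419942570052))
```

View pics/w3.png

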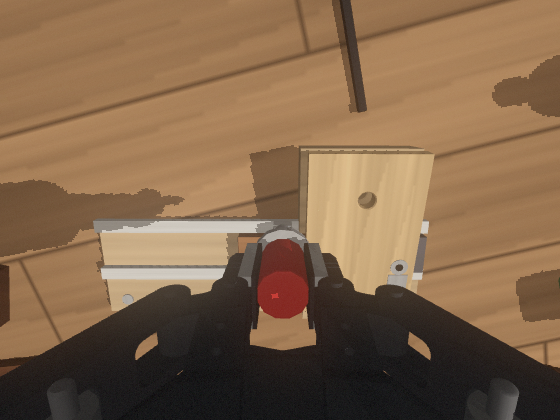

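```bash
python3 - <<'E'
from h import *
import pickle
c=pickle.load(open('w3.pkl','rb'));im=np.load('w3.npy')
g=cv2.cvtColor(im,cv2.COLOR_RGB2GRAY)
sub=g[188:213,354:381].astype(int);m=sub<np.median(sub)*.82
ys,xs=np.nonzero(m);print(len(xs),xs.min()+354,xs.max()+354,ys.min()+188,ys.max()+188)
u,v=xs.mean()+354,ys.mean()+188;u=(xs.min()+xs.max())/2+354;v=(ys.min()+ys.max())/2+188
print(u,v,tojig(onz(c,u,v,.0585)))
h=cv2.cvtColor(im,cv2.COLOR_RGB2HSV);r=(((h[...,0]<6)|(h[...,0]>174))&(h[...,1]>150)&(h[...,2]>50));r[:,:240]=0;r[:,330:]=0
ys,xs=np.nonzero(r);print('red cols',xs.min(),xs.max(),ys.min(),ys.max(), [ (y,xs[ys==y].min(),xs[ys==y].max()) for y in (250,270,290,310)])
# flange top edge in wrist
f=(h[...,1]<40)&(h[...,2]>120);f[:, :250]=0;f[:,315:]=0;f[:225]=0;f[250:]=0;ys,xs=np.nonzero(f);print('flange',xs.min(),xs.max(),ys.min(),ys.max())
t=np.array([.47927,.00207,.19927])
for z in(.015,): print('knob top pred',proj(c,t+[0,0,.013]))
# flange outline top extreme: near (robot) side rim underside at tool +x 15mm
tx=np.array([-JX[0],-JX[1],0]);ty=np.array([*JY,0])
for dz in(.023,.028): print('rim pred',proj(c,t+.015*tx-[0,0,dz]),proj(c,t+.015*ty-[0,0,dz]),proj(c,t-.015*ty-[0,0,dz]))
cs=viewer.calibration('scene');s3=np.load('s3.npy')
cv2.imwrite('pics/s3.png',cv2.resize(s3[110:230,240:360,::-1],(600,600),interpolation=cv2.INTER_CUBIC))
for z in(.0585,):print('scene hole pred in crop',[ (a-o)*5 for a,o in zip(proj(cs,[*jw(-.044,0),z]),(240,110))])
print('scene tip pred',[ (a-o)*5 for a,o in zip(proj(cs,t-[0,0,.068]),(240,110))])
E
```

```text
250 358 376 192 208
367.0 200.0 [-0.04399167  0.00149073  0.0585    ]
red cols 257 308 239 317 [(250, np.int64(271), np.int64(299)), (270, np.int64(260), np.int64(305)), (290, np.int64(257), np.int64(308)), (310, np.int64(263), np.int64(302))]
flange 250 307 225 249
knob top pred (np.float64(281.2744197536233), np.float64(295.7534091027754))
rim pred (np.float64(281.50730834154206), np.float64(229.32997152217027)) (np.float64(311.4642875740006), np.float64(257.6676010897196)) (np.float64(251.61025627469647), np.float64(257.67872543634144))
rim pred (np.float64(281.53658233409345), np.float64(226.06806192428826)) (np.float64(310.61383849518023), np.float64(253.65139885839767)) (np.float64(252.51609946159928), np.float64(253.6622384418681))
scene hole pred in crop [np.float64(327.04575622294925), np.float64(380.3738676973687)]
scene tip pred [np.float64(245.60613070900587), np.float64(193.84428054597265)]
```

View pics/s3.png

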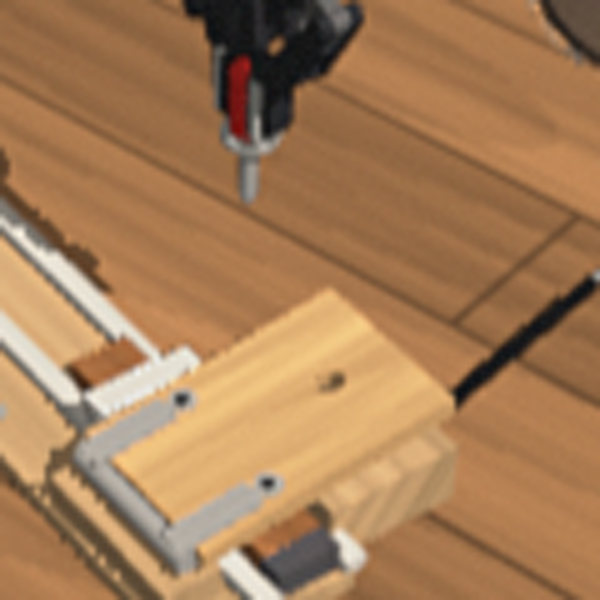

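The scene crop shows the lid ajar with its hole at (331,379), the pin hanging upright with its tip at (248,200), and the batten against the stop. All are within 1 mm or so of prediction.

```bash
python3 - <<'E'
from h import *
import pickle
c=pickle.load(open('w3.pkl','rb'));im=np.load('w3.npy')
t=np.array([.47927,.00207,.19927]);tx=np.array([-JX[0],-JX[1],0])
print('bottom rim pred vs 317.5',proj(c,t-.011*tx+[0,0,.013]))
for r in range(222,250,2): print(r,im[r,283],end=' ')
# top camera check of lid hole
ct=viewer.calibration('top');it=viewer.get_image('top');g=cv2.cvtColor(it,cv2.COLOR_RGB2GRAY)
u,v=proj(ct,[*jw(-.044,0),.0585]);u,v=int(u),int(v);sub=g[v-8:v+9,u-8:u+9].astype(int);m=sub<np.median(sub)*.82;ys,xs=np.nonzero(m)
print('\ntop',len(xs),tojig(onz(ct,u-8+xs.mean(),v-8+ys.mean(),.0585)))
s=telemetry.sense();print(s['eef_pos'])
to_tool([*jw(-.0445,.001),.145]); to_tool([*jw(-.045,.001),.10])
E
```

```text
bottom rim pred vs 317.5 (np.float64(281.30693804445644), np.float64(320.2421966985793))
222 [110 101  95] 224 [105  97  88] 226 [99 90 83] 228 [103  94  86] 230 [173 167 159] 232 [180 175 167] 234 [179 172 165] 236 [178 172 165] 238 [177 171 164] 240 [112  51  43] 242 [115  55  46] 244 [114  52  41] 246 [104  49  40] 248 [104  50  41] 
top 33 [-0.03503423  0.0042738   0.0585    ]
[0.47926389 0.00241655 0.1992601 ]
tgt [0.4957 0.0726 0.145 ] offset [0.0011 0.0721 0.0543] twist [-0.     -0.      0.0001]
tgt [0.4952 0.0728 0.1   ] offset [0.0016 0.0721 0.0993] twist [-0.     -0.      0.0001]
```

Call:
send_rows:
  offset:
    - [0,0.03,0]
    - [0.001,0.06,0.01]
    - [0.001,0.072,0.03]
    - [0.001,0.072,0.05]
    - [0.001,0.072,0.054]
    - [0.001,0.072,0.054]
    - [0.001,0.072,0.058]
    - [0.001,0.072,0.063]
    - [0.001,0.072,0.068]
    - [0.001,0.072,0.072]
  twist:
    - [0,0,0]
    - [0,0,0]
    - [0,0,0]
    - [0,0,0]
    - [0,0,0]
    - [0,0,0]
    - [0,0,0]
    - [0,0,0]
    - [0,0,0]
    - [0,0,0]

```text
clock: 16.4
eef_pos: [0.4958, 0.0726, 0.1271]
tcp_rot: [0.0, 0.122, 0.993, 0.0]
force: [0.1, -0.4, -1.2]
finger_gap: 0.236
grip_force: 78.9
```

```bash
python3 - <<'E'
from h import *
s=telemetry.sense();print(s['eef_pos'],tojig(s['eef_pos']),s['force'],s['torque'])
cs=viewer.calibration('scene');im=viewer.get_image('scene')
cv2.imwrite('pics/s4.png',cv2.resize(im[110:230,240:360,::-1],(600,600),interpolation=cv2.INTER_CUBIC))
E
```

```text
[0.49575615 0.07257693 0.12710865] [-0.04445488  0.00093714  0.12710865] [ 0.1222096  -0.37856805 -1.1683865 ] [-0.04110278  0.03775453 -0.05568399]
```

View pics/s4.png

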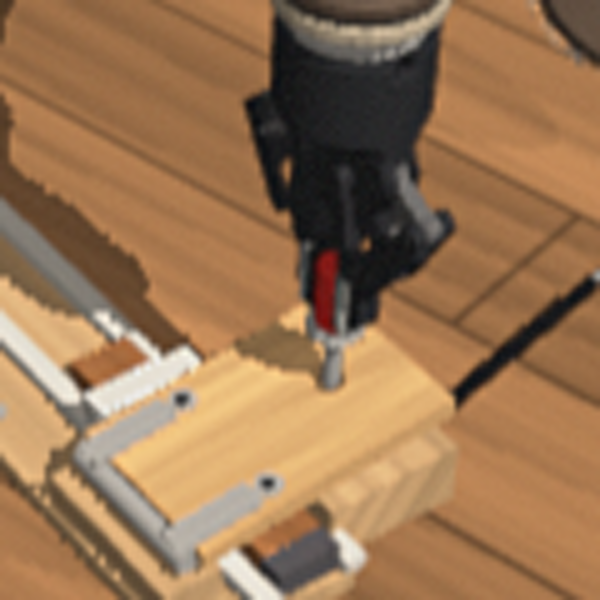

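The pin is at the lid hole, tip at (331,385) on the hole at (331,379), so continue down gently.

Call:
send_rows:
  offset:
    - [0,0,0.002]
    - [0,0,0.004]
    - [0,0,0.006]
    - [0,0,0.008]
    - [0,0,0.009]
    - [0,0,0.01]
    - [0,0,0.01]
    - [0,0,0.01]
    - [0,0,0.01]
    - [0,0,0.01]
  twist:
    - [0,0,0]
    - [0,0,0]
    - [0,0,0]
    - [0,0,0]
    - [0,0,0]
    - [0,0,0]
    - [0,0,0]
    - [0,0,0]
    - [0,0,0]
    - [0,0,0]

```text
clock: 17.45
eef_pos: [0.4958, 0.0726, 0.1173]
tcp_rot: [0.0, 0.122, 0.993, 0.0]
force: [0.6, -0.1, 0.3]
finger_gap: 0.234
grip_force: 78.9
```

```bash
python3 - <<'E'
from h import *
s=telemetry.sense();print(s['eef_pos'],tojig(s['eef_pos']),s['force'],s['torque'])
E
```

```text
[0.49577443 0.07262577 0.11733918] [-0.04444899  0.00098895  0.11733918] [ 0.62690459 -0.14980096  0.31543294] [ 0.00737018 -0.00603391  0.01485593]
```

Call:
send_rows:
  offset:
    - [0.0005,0,0.003]
    - [0.0005,0,0.006]
    - [0.0005,0,0.009]
    - [0.0005,0,0.012]
    - [0.0005,0,0.015]
    - [0.0005,0,0.018]
    - [0.0005,0,0.021]
    - [0.0005,0,0.023]
    - [0.0005,0,0.023]
    - [0.0005,0,0.023]
  twist:
    - [0,0,0]
    - [0,0,0]
    - [0,0,0]
    - [0,0,0]
    - [0,0,0]
    - [0,0,0]
    - [0,0,0]
    - [0,0,0]
    - [0,0,0]
    - [0,0,0]

```text
clock: 18.45
eef_pos: [0.4953, 0.0727, 0.0943]
tcp_rot: [-0.0, 0.122, 0.993, -0.0]
force: [0.5, -0.6, -0.7]
finger_gap: 0.234
grip_force: 78.9
```

```bash
python3 - <<'E'
from h import *
s=telemetry.sense();print(s['eef_pos'],tojig(s['eef_pos']),s['force'],s['torque'])
E
```

```text
[0.49525054 0.07269308 0.09427942] [-0.04497357  0.00092718  0.09427942] [ 0.46613514 -0.60859735 -0.74567956] [-0.01305865  0.09650574 -0.01362667]
```

Call:
send_rows:
  offset:
    - [0,0,0.002]
    - [0,0,0.004]
    - [0,0,0.006]
    - [0,0,0.008]
    - [0,0,0.01]
    - [0,0,0.012]
    - [0,0,0.014]
    - [0,0,0.016]
    - [0,0,0.018]
    - [0,0,0.018]
  twist:
    - [0,0,0]
    - [0,0,0]
    - [0,0,0]
    - [0,0,0]
    - [0,0,0]
    - [0,0,0]
    - [0,0,0]
    - [0,0,0]
    - [0,0,0]
    - [0,0,0]
  newtons: 110

```text
clock: 19.45
eef_pos: [0.4941, 0.073, 0.0767]
tcp_rot: [-0.001, 0.122, 0.993, 0.001]
force: [-8.6, 0.1, 15.6]
finger_gap: 0.224
grip_force: 110.1
```

```bash
python3 - <<'E'
from h import *
s=telemetry.sense();print(s['eef_pos'],tojig(s['eef_pos']),s['force'],s['torque'],s['grip_force'])
E
```

```text
[0.49408787 0.07298735 0.07671418] [-0.04617289  0.00093065  0.07671418] [-8.56788554  0.11298544 15.58774398] [0.03737675 1.75495358 0.053384  ] 110.12649536132812
```

Call:
send_rows:
  offset:
    - [0.0005,0,0.001]
    - [0.001,0,0.002]
    - [0.001,0,0.003]
    - [0.001,0,0.004]
    - [0.001,0,0.005]
    - [0.001,0,0.005]
    - [0.001,0,0.005]
    - [0.001,0,0.005]
    - [0.001,0,0.005]
    - [0.001,0,0.005]
  twist:
    - [0,0,0]
    - [0,0,0]
    - [0,0,0]
    - [0,0,0]
    - [0,0,0]
    - [0,0,0]
    - [0,0,0]
    - [0,0,0]
    - [0,0,0]
    - [0,0,0]

```text
clock: 20.45
eef_pos: [0.4942, 0.073, 0.0759]
tcp_rot: [-0.0, 0.123, 0.992, 0.003]
force: [-24.1, -2.5, 74.3]
finger_gap: 0.227
grip_force: 116.8
```

```bash
python3 - <<'E'
from h import *
s=telemetry.sense();print(s['eef_pos'],tojig(s['eef_pos']),s['force'],s['torque'],s['grip_force'],s['clock'])
cs=viewer.calibration('scene');im=viewer.get_image('scene')
cv2.imwrite('pics/s5.png',cv2.resize(im[120:240,240:360,::-1],(600,600),interpolation=cv2.INTER_CUBIC))
for y in(-.05,.05): print([(a-o)*5 for a,o in zip(proj(cs,[*jw(-.085,y),.048]),(240,120))])
E
```

```text
[0.49418125 0.07299686 0.07589448] [-0.04608461  0.00096253  0.07589448] [-24.05092422  -2.49892549  74.34620399] [-0.7838892   5.23014222  0.05341916] 116.8279767036438 20.45
[np.float64(329.2950361498444), np.float64(260.31317734843867)]
[np.float64(451.85565228493516), np.float64(369.80547215075103)]
```

View pics/s5.png

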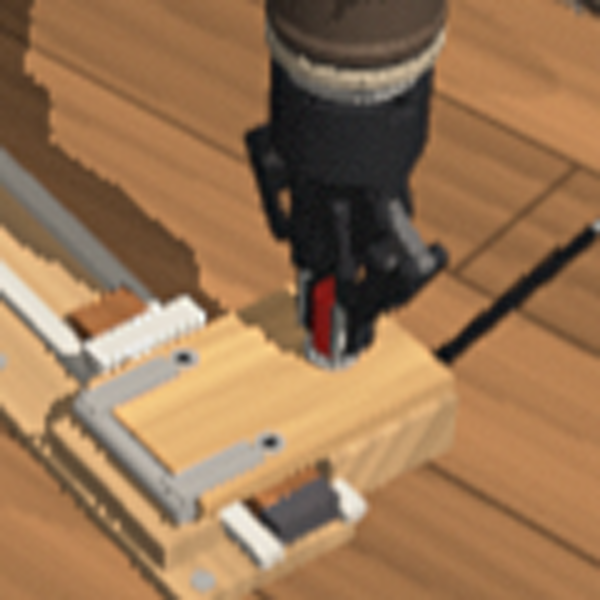

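Lid shut flat, its corners near (329,260) and (452,370), and the flange sits on it. 74 N is more than needed, so ease off.

Call:
send_rows:
  offset:
    - [0.0005,0,-0.001]
    - [0.001,0,-0.002]
    - [0.001,0,-0.0025]
    - [0.001,0,-0.0025]
    - [0.001,0,-0.0025]
    - [0.001,0,-0.0025]
    - [0.001,0,-0.0025]
    - [0.001,0,-0.0025]
    - [0.001,0,-0.0025]
    - [0.001,0,-0.0025]
  twist:
    - [0,0,0]
    - [0,0,0]
    - [0,0,0]
    - [0,0,0]
    - [0,0,0]
    - [0,0,0]
    - [0,0,0]
    - [0,0,0]
    - [0,0,0]
    - [0,0,0]

```text
clock: 21.5
eef_pos: [0.494, 0.0731, 0.0764]
tcp_rot: [0.001, 0.122, 0.992, 0.001]
force: [-11.1, -2.6, 40.5]
finger_gap: 0.231
grip_force: 112.4
```

```bash
python3 - <<'E'
from h import *
s=telemetry.sense();print(s['eef_pos'],tojig(s['eef_pos']),s['force'],s['torque'],s['grip_force'],s['clock'],s['tcp_rot'],s['dq'].round(3))
E
```

```text
[0.49402214 0.07305602 0.07638352] [-0.04625331  0.00098133  0.07638352] [-11.06872412  -2.60956993  40.49103615] [-0.58530963  2.56170009  0.05008512] 112.41053938865662 21.5 [5.49695773e-04 1.22444508e-01 9.92474272e-01 1.36356868e-03] [-0.002 -0.    -0.001 -0.002 -0.001  0.    -0.   ]
```

```bash
python3 -c "
from h import *
print(ctrl.job_done());print(telemetry.sense()['force'])"
```

```text
the job is handed in; nothing more can be done
None
the job is handed in; nothing more can be done
```

I handed in the job at about 21.5 s of the 64 s limit, with no verdict returned: batten home against the stop, lid shut, and the pin seated in the jig's hole with the gripper still pressing at about 40 N.

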